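# Mallet the jig's sprung index pin home

## Task

Lift the cover of the blue pin box right back until it rests open on its stop, then take the mallet by its handle and strike the red-headed sprung pin inside with a brisk blow (more if needed; do not just lean on it) until it snaps home and stays down. Stop as soon as it is home, for driving on would force its clamped collar down out of its setting, and never hit the pin with the gripper itself. Finish by standing the mallet back upright on its striking face on the black rubber mat, leave the cover open, and leave the flange, the can and the tube stub where they are.

Things in the scene. Friction and masses are not known exactly. Their poses are not given: they have to be found in the camera images.
- pin_box: Blue metal box fixed to the table; outside 120 x 120 mm, 103 mm high (front, -x wall only 60), walls 4 mm, on a base plate 150 (x) x 160 (y) x 10 mm. Origin at the table under the box centre, z up; cover hinge on its +x side, pull bar on its -x side. The sprung pin stands centrally in a brass collar 34 mm across whose height is set differently each time; over 50 N forces the collar down.
- lock_pin (a joint): Sprung pin at the box centre, driven straight down: how far it is pressed, m. 0 = up (as found), 0.0175 = home. Its red head, 22 mm across, tops out 56 to 96 mm above the table when up (the collar height varies: feel or see it), 23 mm above the collar. The spring resists with about 15 N and throws it back up unless driven past about 12 mm; beyond that it snaps home and stays.
- cover (a joint): Hinged blue cover, angle in rad: 0 = shut, 1.85 = open on its stop. It weighs 0.25 kg, falls shut below about 1.55 and falls open onto its stop beyond.
- cover_bar (a point): Middle of the cover's pull bar: a round black bar 10 mm thick, 84 mm long along the box's y, held 45 mm ahead (-x) of the cover's front edge by a steel rod at each end; about 106 mm above the table when shut. It is 165 mm from the hinge line.
- cover_hinge (a point): Middle of the cover's hinge line, which runs along the box's y, at the top of the box's far wall, 104 mm above the table.
- mallet: Mallet, about 0.5 kg, standing on its striking face, handle level. Head: upright steel cylinder 50 mm across, 112 mm tall, orange faces. Handle: along its -x, flat-sided, 22 mm wide (y), 28 mm high, axis 74 mm above the striking face, wood from 25 to 120 mm from the head axis, then a black grip to 200 mm. Origin at the centre of the striking face, z up the head.
- mallet_grip (a point): Point on the handle's axis 52 mm from the head's axis: a good place to grip the mallet from above, across its y.
- mat: Black rubber mat 120 x 120 mm, 6 mm thick, fixed to the table, on which the mallet stands. Origin at the centre of its underside on the table.
- flange: Loose bystander: round steel flange 84 mm across, 6 mm thick, with an upright dark tube, 56 mm high in all. Origin at the centre of its underside.
- can: Loose bystander: yellow can 60 mm across, 100 mm high. Origin at the centre of its underside.
- tube_stub: Loose bystander: upright aluminium tube 72 mm across, 60 mm high. Origin at the centre of its underside.
Things that resemble listed ones, but are neither listed nor needed, are in the scene too. There is more than one size of the mallet; the job needs the smallest.

How it is judged:
On the way, in this order (a step that is already met when the one before it is completed fails the run):
1. the cover is lifted back onto its stop (value of joint cover above 1.75 rad), for 0.2 s.
2. the mallet strikes the pin, not merely leans on it: the mallet moves faster than 0.05 m/s while the pin is on its way down (1 to 16.5 mm) (value of joint lock_pin between 0.001 and 0.0165 m and linear speed of mallet above 0.05 m/s).
At the end, for the whole second after the job is handed in: The pin is home (pressed more than 15.5 of its 17.5 mm) and stays there, the cover rests open on its stop (over 1.75 rad), and the mallet stands upright (within 0.1 rad) and still on its striking face on the mat, its head's axis within 50 mm of the mat's centre (value of joint lock_pin above 0.0155 m and value of joint cover above 1.75 rad and angle between mallet's own z axis and vertical below 0.1 rad and horizontal distance between mallet and mat below 0.05 m and height (world z) of mallet between 0.003 and 0.01 m and linear speed of mallet below 0.02 m/s); the robot touches nothing.
It fails at once if the gripper pushes the pin (contact force between the arm and lock_pin above 2 N).
It fails at once if the pin is driven on past home, forcing its clamped collar down by more than about 6 mm (pin over 24 mm from its start) (distance of lock_pin from where it was at the start of the episode above 0.024 m).
It fails at once if the flange is moved more than 20 mm or tipped (distance of flange from where it was at the start of the episode above 0.02 m or angle between flange's own z axis and vertical above 0.2 rad).
It fails at once if the can is moved more than 20 mm or tipped (distance of can from where it was at the start of the episode above 0.02 m or angle between can's own z axis and vertical above 0.2 rad).
It fails at once if the tube stub is moved more than 20 mm or tipped (distance of tube_stub from where it was at the start of the episode above 0.02 m or angle between tube_stub's own z axis and vertical above 0.2 rad).
It also fails if it takes over 64 s, if anything falls off the work surface, if the arm or the gripper's body presses on something with over 40 N, if the wrist force passes 120 N, or if a joint passes its speed limit or range.

## Robot

A 6-joint arm with a two-finger parallel gripper is mounted at the origin on the work surface. World frame = base frame: x ahead of the robot, y to its left, z up, the work surface at z = 0. Lengths are in m, angles in rad, forces in N, time in s.
With the tool pointing down it reaches from about 0.25 to 0.775 m from the base axis. Payload 4 kg.
Tool frame: the origin (TCP) lies midway between the tips of the shut fingers; the grasp point (between the pads) lies 19 mm behind it; z points along the fingers, y is the line along which they close (so a half turn about z gives the same grasp; the last joint's range is limited). The gripper opens to 94 mm and grips with 3 to 60 N. Pads are 16 mm wide; open, the fingers measure 119 mm over their backs; the gripper's body (75 mm by 177 mm) begins 78 mm behind the grasp point.
Start: joints at [-1.351, 0.087, 1.371, -0, 1.684, -0.103], TCP at [0.174, -0.522, 0.206] pointing down, gripper open.
Joint ranges: [-3.1, 3.1], [-0.76, 2.03], [0.27, 2.55], [-1.08, 4.22], [0.17, 2.65], [-2.57, 2.57]. Speed limits (rad/s): [2.79, 2.79, 3.14, 3.14, 3.14, 3.14].

## Interface

Orientations are given as [roll, pitch, yaw] about the fixed x, y, z axes, in that order (R = Rz(yaw) Ry(pitch) Rx(roll)).
In Python, from bench import robot gives the robot as it stands. The module is installed in compiled form; this text tells all that it offers.
- The arm moves only by the tool arm_command, never from a script. Its argument "targets" is a list of rows, each a list of 4 numbers: the shift along the world's x, y, z as a fraction of full scale, then the turn about the world's z as a fraction of full scale. A call has 1 to 8 rows; each row is the pose to reach, as a shift and turn from the pose commanded when the call began; what a row does not reach only later rows make up. Full scale, the value 1, is 0.5 m for a shift and 120 degrees for a turn. A row lasts 1/12 s, in which the tool goes at most 41.7 mm and 7.16 degrees, less where a joint would pass 70% of its speed; a pose out of reach is approached as far as the arm can. A call with a number of a shift or a turn outside -1 to 1 is refused whole. A call with a gripper value outside its range is refused whole. "claw" is the closure, from 0 (fully open) to 1 (shut), set as the call begins (left out, the last holds). The fingers move at their own pace and stop on an object; the grip force is fixed at half the most. Time passes only in rows, so rows that repeat a pose let the fingers close. It gives the time, the measured TCP pose, the force, the opening and the grip force at its end, in the units of the state.
- robot.get_obs(): the state, without advancing time (a new reading comes with each control period).
- robot.snapshot(name): name is "side" or "top" or "wrist"; returns the picture (420x560x3 uint8, red, green, blue); there is no depth.
- robot.camera_info(name): a dict with "vfov" (degrees; the focal length in pixels is half the picture's height over the tangent of half this angle, whatever the lens; pixels are square), "cx", "cy" (the principal point, pixels), "k1" (the pictures are not rectified: a ray, as slopes to the right and down, at radius r is drawn at 1 + k1 r^2 times it, then the intrinsics apply), "extrinsics" (4x4, takes a point from camera to world coordinates); the wrist camera has in their place "T_tool_cam" (4x4, takes a point from camera to tool coordinates, whose origin is the TCP and whose axes are the flange's). Camera axes: x right, y up, looking along -z (the intrinsics and any distortion apply to the point x, -y, -z); pixel columns grow to the right and rows downward; lengths in m; the calibration is good to about 2 mm. A picture is of the moment at which its call begins: read the wrist's pose just before it. camera_info takes no time and is no camera call.
- robot.close_job(): hands the job in; it is judged then, once.
The state is a dict: "time": time; "joint_positions": joint angles; "qvel": joint speeds; "joint_torque": joint torques, N m; "tool_pos": TCP position; "ee_rot": TCP orientation; "wrist_force": force on the tool from outside, world axes, zero at the start; "wrist_torque": the same for the moment, N m; "width": finger opening in m; "finger_force": force on a finger pad.
Only numpy, scipy, OpenCV 4.12 (cv2) and the standard library are available. Lean on these libraries where they do the work, as an engineer would, in place of code of your own. Each camera call takes 0.05 s, during which the arm holds its last target. There are 200 camera calls.

## Working session

There is one attempt and no reset: what is moved stays moved. The work goes in short steps, Python scripts to look and compute and a tool call to move; the robot and the scene stay as the last step left them, time stands still between calls to the robot, and variables do not carry over. Pictures are saved under pics/ and viewed, at most 10 in all, crops included, and the job is handed in when it is done.

Besides the shell and the picture viewer there is one more tool, called after "Request:" by a JSON object that holds its "method" and its "body". arm_command: Moves the arm, as the interface text tells. Shift numbers are shares of 0.5 m and turn numbers shares of 120 degrees, none past 1 either way. Its arguments: {"type":"object","properties":{"targets":{"type":"array"},"claw":{"type":"number"}},"required":["targets"]}

```bash
mkdir -p pics; cat > h.py <<'E'
import numpy as np, cv2
from bench import robot
from scipy.spatial.transform import Rotation as R
def cam(n):
    i=robot.camera_info(n)
    if n=='wrist':
        o=robot.get_obs(); T=np.eye(4); T[:3,:3]=R.from_euler('xyz',o['ee_rot']).as_matrix(); T[:3,3]=o['tool_pos']; E=T@np.array(i['T_tool_cam'])
    else: E=np.array(i['extrinsics'])
    f=210/np.tan(np.radians(i['vfov'])/2)
    return dict(E=E,K=np.array([[f,0,i['cx']],[0,f,i['cy']],[0,0,1.]]),D=np.array([i['k1'],0,0,0]))
def ray(c,u,v):
    p=cv2.undistortPoints(np.array([[[u,v]]],float),c['K'],c['D'])[0,0]
    d=c['E'][:3,:3]@np.array([p[0],-p[1],-1]); return c['E'][:3,3],d/np.linalg.norm(d)
def onz(c,u,v,z):
    o,d=ray(c,u,v); return o+d*(z-o[2])/d[2]
def tri(c1,p1,c2,p2):
    o1,d1=ray(c1,*p1);o2,d2=ray(c2,*p2)
    s=np.linalg.lstsq(np.c_[d1,-d2],o2-o1,rcond=None)[0]
    a,b=o1+s[0]*d1,o2+s[1]*d2; return (a+b)/2,np.linalg.norm(a-b)
def proj(c,P):
    P=np.atleast_2d(P); q=(np.linalg.inv(c['E'])@np.c_[P,np.ones(len(P))].T).T[:,:3]*[1,-1,-1]
    return cv2.projectPoints(q,np.zeros(3),np.zeros(3),c['K'],c['D'])[0][:,0]
def snap(n,name):
    c=cam(n); im=robot.snapshot(n); cv2.imwrite(f'pics/{name}.png',im[:,:,::-1]); return c,im
E
python3 - <<'E'
from h import *
for n in ('top','side'):
    c,im=snap(n,n+'0'); print(n,c['E'].round(3).tolist(),c['K'][0],c['D'][0])
c=cam('wrist');print(robot.camera_info('wrist'))
o=robot.get_obs();print(o)
cv2.imwrite('pics/both0.png',cv2.resize(np.hstack([cv2.imread('pics/top0.png'),cv2.imread('pics/side0.png')]),(800,300)))
E
```

```text
top [[-0.002, 0.997, -0.078, 0.371], [-1.0, -0.004, -0.02, -0.003], [-0.02, 0.078, 0.997, 1.339], [0.0, 0.0, 0.0, 1.0]] [434.62651715   0.         282.99381092] -0.06248559708105155
side [[-0.854, 0.295, -0.428, -0.005], [-0.519, -0.453, 0.725, 0.798], [0.02, 0.841, 0.54, 0.705], [0.0, 0.0, 0.0, 1.0]] [440.4868831    0.         281.15561331] -0.10447635510539259
{'vfov': 65.2046410166282, 'cx': 271.28976280331443, 'cy': 207.98621169027606, 'k1': -0.06957173259593767, 'T_tool_cam': array([[ 6.41410211e-04,  9.69668235e-01,  2.44424023e-01,
         6.95847407e-02],
       [ 9.99999783e-01, -5.86002743e-04, -2.99405213e-04,
        -1.47175521e-03],
       [-1.47090577e-04,  2.44424162e-01, -9.69668401e-01,
        -1.80626111e-01],
       [ 0.00000000e+00,  0.00000000e+00,  0.00000000e+00,
         1.00000000e+00]])}
{'time': 0.1, 'joint_positions': array([-1.35106641e+00,  8.78912976e-02,  1.37209858e+00, -1.47485298e-05,
        1.68358248e+00, -1.03129900e-01]), 'qvel': array([-0.00172956, -0.00186279, -0.00513959, -0.00012068,  0.00083707,
        0.00106404]), 'joint_torque': array([ 3.36260804e-03, -3.41253161e+01, -3.03301406e+01,  7.22100819e-02,
        3.03873920e-02, -1.02481604e-04]), 'tool_pos': array([ 0.17437185, -0.52111075,  0.20441794]), 'ee_rot': array([-3.13962196e+00, -1.89224797e-04,  3.22857990e-01]), 'wrist_force': array([-0.08024646, -0.24504136,  0.20690614]), 'wrist_torque': array([ 0.05202538, -0.00533237, -0.01490504]), 'finger_force': 0.0, 'width': 0.09407448217275062}
```

View pics/top0.png

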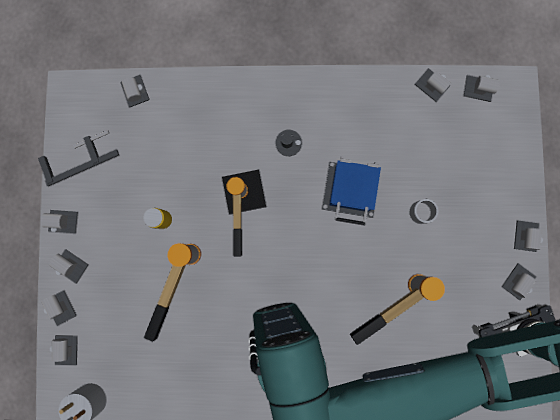

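View pics/side0.png

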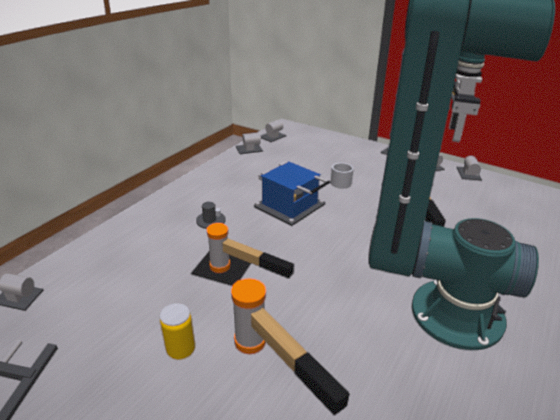

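The mallet on the mat (top px ~(236,186)) is the smallest. The box sits at ~(353,186) with its bar at (350,221), and the flange is at (289,142), the can at (157,218) and the tube stub at (424,211). Next I measure the mallet, mat and box.

```bash
cat > m.py <<'E'
from h import *
ct,cs=cam('top'),cam('side'); t=cv2.imread('pics/top0.png'); s=cv2.imread('pics/side0.png')
def blobs(im,lo,hi,box,amin=30):
    h=cv2.cvtColor(im,cv2.COLOR_BGR2HSV); m=cv2.inRange(h,lo,hi); k=np.zeros_like(m); x0,y0,x1,y1=box; k[y0:y1,x0:x1]=m[y0:y1,x0:x1]
    return [c for c in cv2.findContours(k,cv2.RETR_EXTERNAL,cv2.CHAIN_APPROX_NONE)[0] if cv2.contourArea(c)>amin]
def cen(c): m=cv2.moments(c); return np.array([m['m10']/m['m00'],m['m01']/m['m00']])
O=((5,180,120),(18,255,255))
a=blobs(t,*O,(215,165,260,205)); b=blobs(s,*O,(195,215,240,280),15)
for c in a: print('orange top',cen(c),cv2.contourArea(c),cv2.boundingRect(c),cv2.fitEllipse(c))
for c in b: print('orange side',cen(c),cv2.boundingRect(c))
# mat
k=blobs(t,(0,0,0),(180,255,45),(215,160,275,222),50)
for c in k: r=cv2.minAreaRect(c); print('dark',r,[onz(ct,*p,.006).round(3).tolist() for p in cv2.boxPoints(r)])
B=((105,120,40),(125,255,255))
for c in blobs(t,*B,(315,145,395,235)):
    r=cv2.minAreaRect(c); print('blue',r,[onz(ct,*p,.106).round(3).tolist() for p in cv2.boxPoints(r)], cv2.approxPolyDP(c,3,True)[:,0].tolist())
W=((8,60,90),(22,170,255))
for c in blobs(t,*W,(215,190,260,240)): r=cv2.minAreaRect(c); print('wood',r,[onz(ct,*p,.094).round(3).tolist() for p in cv2.boxPoints(r)])
z=np.hstack([cv2.resize(t[150:230,215:385],(800,376),interpolation=2)]); 
s2=cv2.resize(s[150:230,245:355],(330,240),interpolation=2); s3=cv2.resize(s[215:285,185:300],(394,240),interpolation=2)
z=np.vstack([z[:,:],np.hstack([s2,s3,np.zeros((240,800-724,3),np.uint8)])])[:600]
cv2.imwrite('pics/z.png',z)
E
python3 m.py
```

```text
orange top [235.16438356 185.60730594] 219.0 (227, 177, 18, 18) ((235.17092895507812, 185.6004180908203), (16.768630981445312, 16.84403419494629), 72.89097595214844)
orange side [219.4030303  268.83030303] (209, 261, 21, 12)
orange side [216.77963738 230.5292887 ] (207, 223, 21, 16)
dark ((243.49998474121094, 191.5), (37.654293060302734, 37.26205825805664), 78.69007110595703) [[0.588, 0.215, 0.006], [0.61, 0.101, 0.006], [0.495, 0.078, 0.006], [0.473, 0.191, 0.006]]
blue ((354.8843994140625, 185.91683959960938), (44.839847564697266, 45.60417175292969), 9.162347793579102) [[0.489, -0.109, 0.106], [0.619, -0.132, 0.106], [0.597, -0.258, 0.106], [0.468, -0.235, 0.106]] [[338, 161], [330, 205], [339, 201], [343, 207], [373, 209], [380, 167]]
wood ((237.0, 211.0), (34.0, 8.0), 90.0) [[0.523, 0.167, 0.094], [0.523, 0.144, 0.094], [0.424, 0.143, 0.094], [0.424, 0.166, 0.094]]
```

View pics/z.png

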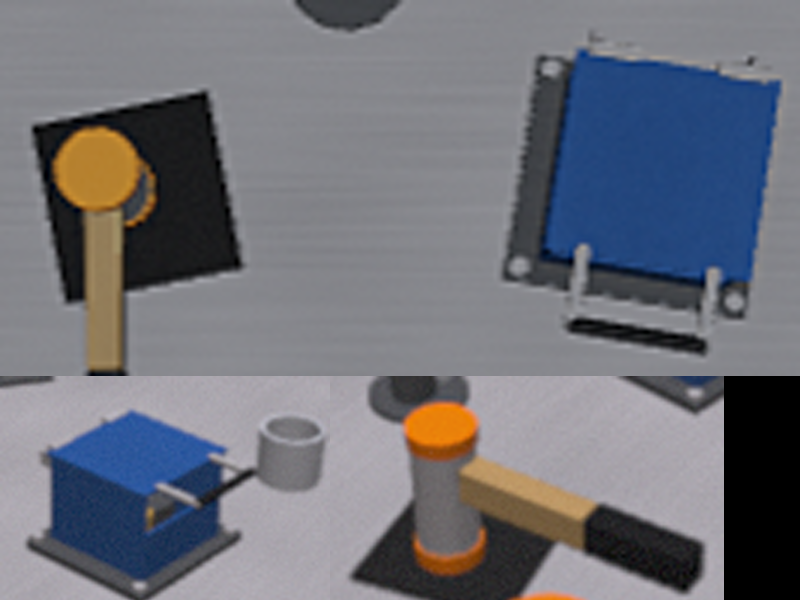

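```bash
python3 - <<'E'
from h import *
ct,cs=cam('top'),cam('side')
print('head top',tri(ct,(235.17,185.6),cs,(217.3,228.3)), onz(ct,235.17,185.6,.118))
print('bar ends plane',[onz(ct,215+u/4.706,150+v/4.706,.106).round(4) for u,v in((568,324),(706,348))])
print('bar tri',tri(ct,(350.4,221.4),cs,(321,186.8)),tri(ct,(215+568/4.706,150+324/4.706),cs,(245+255/3,150+96/3)) )
print('cover corners',[onz(ct,215+u/4.706,150+v/4.706,.106).round(4) for u,v in((580,50),(780,80),(750,282),(545,258))])
hp=onz(ct,237,211,.094);print('handle',hp)
print('mat centre',onz(ct,243.5,191.5,.006))
for n,p,z in(('flange',(289,142),.03),('can',(154,217),.1),('stub',(427,210),.06)):print(n,onz(ct,*p,z).round(3))
E
```

```text
head top (array([0.54358111, 0.1572978 , 0.11841528]), np.float64(0.000578141466182648)) [0.5438858  0.15751389 0.118     ]
bar ends plane [array([ 0.449 , -0.1276,  0.106 ]), array([ 0.4342, -0.2106,  0.106 ])]
bar tri (array([ 0.44085695, -0.16965299,  0.10506922]), np.float64(0.0016637171319649976)) (array([ 0.42442074, -0.13283497,  0.14514343]), np.float64(0.04786078356638061))
cover corners [array([ 0.6164, -0.137 ,  0.106 ]), array([ 0.5974, -0.2587,  0.106 ]), array([ 0.474 , -0.2378,  0.106 ]), array([ 0.489 , -0.1141,  0.106 ])]
handle [0.47342832 0.15486499 0.094     ]
mat centre [0.54117066 0.14617471 0.006     ]
flange [0.69  0.005 0.03 ]
can [0.457 0.395 0.1  ]
stub [ 0.477 -0.403  0.06 ]
```

Request:
{"method": "arm_command", "body": {"targets": [[0.26,0.34,0,0.25],[0.26,0.34,0,0.25],[0.26,0.34,0,0.25],[0.26,0.34,0,0.25],[0.26,0.34,0,0.25],[0.26,0.34,0,0.25],[0.26,0.34,0,0.25],[0.26,0.34,0,0.25]], "claw": 0}}

```text
time: 0.77
tool_pos: [0.3043, -0.3517, 0.2053]
ee_rot: [-3.141, 0.001, 0.847]
wrist_force: [0.1, -0.5, 0.4]
width: 0.0938
finger_force: 0.0
```

Request:
{"method": "arm_command", "body": {"targets": [[0.274,0.364,0,0.267],[0.274,0.364,0,0.267],[0.274,0.364,0,0.267],[0.274,0.364,0,0.267],[0.274,0.364,0,0.267],[0.274,0.364,0,0.267],[0.274,0.364,0,0.267],[0.274,0.364,0,0.267]]}}

```text
time: 1.43
tool_pos: [0.4414, -0.1707, 0.205]
ee_rot: [-3.14, 0.001, 1.405]
wrist_force: [0.5, -0.1, 0.5]
width: 0.0942
finger_force: 0.0
```

```bash
python3 - <<'E'
from h import *
o=robot.get_obs();print(o['time'],o['tool_pos'],o['ee_rot'],o['joint_positions'])
c,im=snap('wrist','w1')
for n,P in dict(bar=[.441,-.1695,.105],e1=[.449,-.1276,.106],e2=[.4342,-.2106,.106]).items(): print(n,proj(c,P))
E
```

```text
1.4333 [ 0.44137002 -0.17071092  0.2049825 ] [-3.14027062e+00  8.08839348e-04  1.40510439e+00] [-4.88058549e-01 -8.39977000e-02  1.54317094e+00 -1.19357174e-03
  1.68341702e+00 -3.22499625e-01]
bar [[272.62719096 207.415463  ]]
e1 [[273.86728526 158.90863797]]
e2 [[272.63302449 252.05865585]]
```

View pics/w1.png

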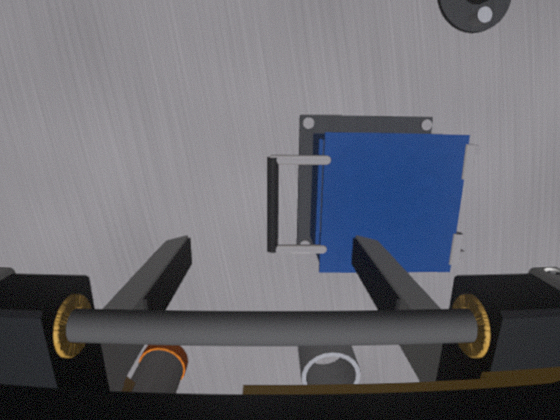

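The bar spans (273,158)–(272,252), exactly where predicted, with the cover edge about 45 mm to its right. I'll half close the claw so the inner finger fits the gap, descend, then grip.

Request:
{"method": "arm_command", "body": {"targets": [[0,0.002,0,0],[0,0.002,-0.06,0],[0,0.002,-0.12,0],[0,0.002,-0.16,0],[0,0.002,-0.2,0],[0,0.002,-0.22,0],[0,0.002,-0.238,0],[0,0.002,-0.238,0]], "claw": 0.5}}

```text
time: 2.15
tool_pos: [0.4402, -0.1691, 0.085]
ee_rot: [-3.139, -0.001, 1.404]
wrist_force: [0.3, 0.9, 0.2]
width: 0.0477
finger_force: 0.0
```

Request:
{"method": "arm_command", "body": {"targets": [[0,0,0,0],[0,0,0,0],[0,0,0,0],[0,0,0,0],[0,0,0,0],[0,0,0,0]], "claw": 1}}

```text
time: 2.65
tool_pos: [0.442, -0.1687, 0.087]
ee_rot: [3.14, 0.0, 1.406]
wrist_force: [8.1, -1.0, -0.5]
width: 0.0105
finger_force: 4.2
```

Request:
{"method": "arm_command", "body": {"targets": [[0.001,0,0.0247,0],[0.0037,-0.0006,0.0493,0],[0.0082,-0.0014,0.0736,0],[0.0145,-0.0024,0.0975,0],[0.0226,-0.0038,0.1209,0],[0.0324,-0.0054,0.1435,0],[0.0438,-0.0073,0.1654,0],[0.0568,-0.0095,0.1863,0]]}}

```text
time: 3.32
tool_pos: [0.4722, -0.174, 0.1793]
ee_rot: [3.137, 0.001, 1.406]
wrist_force: [7.2, -2.8, -7.7]
width: 0.009
finger_force: 30.0
```

Request:
{"method": "arm_command", "body": {"targets": [[0.0197,-0.0033,0.0263,0],[0.0419,-0.007,0.0504,0],[0.0663,-0.0111,0.0722,0],[0.0928,-0.0156,0.0914,0],[0.121,-0.0203,0.1078,0],[0.1507,-0.0252,0.1213,0],[0.1816,-0.0304,0.1317,0],[0.2133,-0.0357,0.1389,0]]}}

```text
time: 3.98
tool_pos: [0.5761, -0.1919, 0.2499]
ee_rot: [-3.139, 0.002, 1.405]
wrist_force: [-2.7, -1.2, 1.0]
width: 0.009
finger_force: 30.0
```

Request:
{"method": "arm_command", "body": {"targets": [[0.0161,-0.0027,0.0024,0],[0.0323,-0.0054,0.004,0],[0.0485,-0.0081,0.0047,0],[0.0648,-0.0109,0.0047,0],[0.0811,-0.0136,0.0038,0],[0.0972,-0.0163,0.0021,0],[0.1133,-0.019,-0.0005,0],[0.1293,-0.0216,-0.0038,0]]}}

```text
time: 4.65
tool_pos: [0.6417, -0.203, 0.2468]
ee_rot: [-3.141, 0.001, 1.405]
wrist_force: [-2.1, -5.1, 3.2]
width: 0.0089
finger_force: 30.0
```

Request:
{"method": "arm_command", "body": {"targets": [[0,0,0,0],[0,0,0,0],[0,0,0,0],[0,0,0,0]], "claw": 0.5}}

```text
time: 4.98
tool_pos: [0.6413, -0.201, 0.2467]
ee_rot: [-3.141, -0.001, 1.407]
wrist_force: [-0.0, 0.1, 0.1]
width: 0.032
finger_force: 0.0
```

Request:
{"method": "arm_command", "body": {"targets": [[0,0,0.04,0],[0,0,0.1,0],[0,0,0.14,0],[-0.08,0.01,0.14,0],[-0.16,0.02,0.14,0],[-0.24,0.02,0.14,0],[-0.32,0.02,0.14,0],[-0.36,0.02,0.14,0]]}}

```text
time: 5.65
tool_pos: [0.4578, -0.1909, 0.3183]
ee_rot: [3.141, 0.0, 1.406]
wrist_force: [-0.1, 0.6, -0.1]
width: 0.047
finger_force: 0.0
```

```bash
python3 - <<'E'
from h import *
o=robot.get_obs();print(o['time'],o['tool_pos'],o['ee_rot'],o['width'])
c,im=snap('wrist','w2')
t=snap('top','t2')[1];s=snap('side','s2')[1]
r=lambda a:cv2.resize(a,(400,300))[:,:,::-1]
cv2.imwrite('pics/v2.png',np.vstack([np.hstack([r(im),r(s)]),np.hstack([r(t),cv2.resize(t[130:250,310:470],(400,300))[:,:,::-1]])]))
for z in(.05,.06,.07,.08,.09,.1): print(z,proj(c,[.5445,-.1868,z]),proj(cam('top'),[.5445,-.1868,z]))
E
```

```text
5.65 [ 0.45777624 -0.19092602  0.31827727] [3.14076410e+00 1.22936326e-04 1.40561541e+00] 0.04703765306559509
0.05 [[334.1466655  165.44810868]] [[353.27338586 188.012843  ]]
0.06 [[335.54197334 166.33736077]] [[353.74867242 187.55994341]]
0.07 [[336.99989423 167.2668343 ]] [[354.23134159 187.0999963 ]]
0.08 [[338.52472081 168.23930963]] [[354.72156627 186.6328363 ]]
0.09 [[340.12114541 169.25782822]] [[355.21952478 186.15829285]]
0.1 [[341.79430741 170.32572398]] [[355.72540111 185.67618999]]
```

View pics/v2.png

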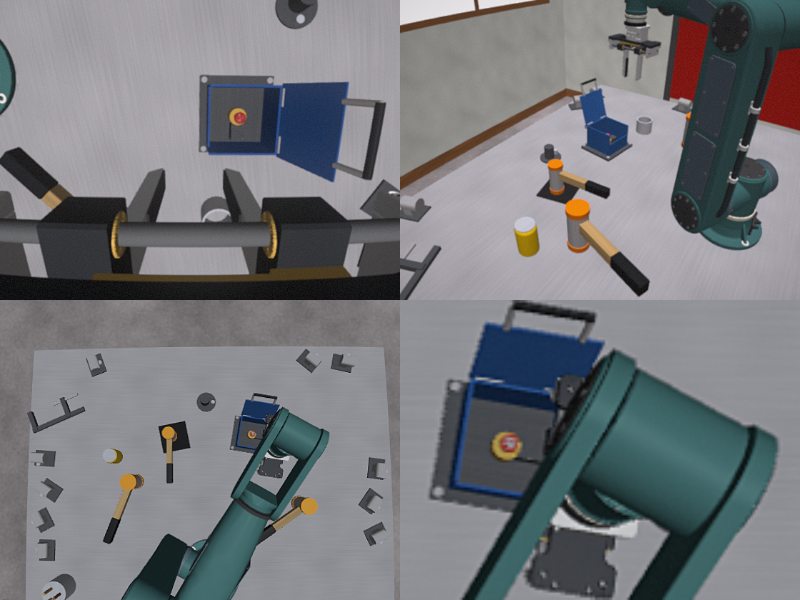

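The cover rests open and the red pin head shows at wrist ~(333,163). I triangulate the head from the wrist and top views.

```bash
python3 - <<'E'
from h import *
def red(f,b):
    im=cv2.imread(f); h=cv2.cvtColor(im,cv2.COLOR_BGR2HSV); m=cv2.inRange(h,(0,130,80),(6,255,255))|cv2.inRange(h,(170,130,80),(180,255,255))
    k=np.zeros_like(m);x0,y0,x1,y1=b;k[y0:y1,x0:x1]=m[y0:y1,x0:x1]
    c=max(cv2.findContours(k,0,1)[0],key=cv2.contourArea); e=cv2.fitEllipse(c); print(f,e,cv2.contourArea(c)); return cv2.minEnclosingCircle(c)[0], e[0]
w=red('pics/w2.png',(290,120,380,210)); t=red('pics/t2.png',(335,165,370,210))
c,ct=cam('wrist'),cam('top')
print(tri(c,w[1],ct,t[1]))
for z in(.056,.066,.076,.086,.096): print(z,onz(c,*w[1],z).round(4),onz(ct,*t[1],z).round(4), np.linalg.norm(c['E'][:3,3]-onz(c,*w[1],z)))
print(c['K'][0,0])
# box inner corners of fixed rim in wrist for box centre check: base plate outline
E
```

```text
pics/w2.png ((335.85858154296875, 164.85354614257812), (14.057655334472656, 14.789308547973633), 110.30108642578125) 161.5
pics/t2.png ((353.34228515625, 188.52198791503906), (2.97422456741333, 4.96905517578125), 74.62344360351562) 0.5
(array([ 0.52161303, -0.16376476,  0.21025409]), np.float64(0.0005651191512120749))
0.056 [ 0.5493 -0.1864  0.056 ] [ 0.5422 -0.1861  0.056 ] 0.4549427823869993
0.066 [ 0.5475 -0.1849  0.066 ] [ 0.5408 -0.1847  0.066 ] 0.4446755390527236
0.076 [ 0.5457 -0.1834  0.076 ] [ 0.5395 -0.1833  0.076 ] 0.43440829571844797
0.086 [ 0.5439 -0.1819  0.086 ] [ 0.5382 -0.1818  0.086 ] 0.4241410523841723
0.096 [ 0.5421 -0.1805  0.096 ] [ 0.5368 -0.1804  0.096 ] 0.4138738090498967
328.3385498269928
```

Request:
{"method": "arm_command", "body": {"targets": [[0.08,0.07,-0.04,0],[0.1,0.14,-0.08,0],[0.1,0.21,-0.12,0],[0.1,0.28,-0.14,0],[0.1,0.28,-0.14,0],[0.1,0.28,-0.14,0]]}}

```text
time: 6.3
tool_pos: [0.5116, -0.0491, 0.2451]
ee_rot: [-3.138, -0.001, 1.411]
wrist_force: [0.4, 0.0, 0.2]
width: 0.0469
finger_force: 0.0
```

```bash
python3 - <<'E'
from h import *
o=robot.get_obs();print(o['time'],o['tool_pos'],o['ee_rot'],o['width'])
c,im=snap('wrist','w3')
c2=dict(c); i=np.array(robot.camera_info('wrist')['T_tool_cam']); T=np.eye(4);T[:3,:3]=R.from_euler('xyz',[3.14076410,1.22936326e-04,1.40561541]).as_matrix();T[:3,3]=[0.45777624,-0.19092602,0.31827727]; c2['E']=T@i
h=cv2.cvtColor(im,cv2.COLOR_RGB2HSV); m=cv2.inRange(h,(0,130,60),(6,255,255))|cv2.inRange(h,(170,130,60),(180,255,255))
for k in cv2.findContours(m,0,1)[0]:
    if cv2.contourArea(k)>60:
        e=cv2.fitEllipse(k); print(e,cv2.boundingRect(k)); 
        print(tri(c,e[0],c2,(335.86,164.85)))
print(proj(c,[.547,-.186,.06]))
z=[]
for f,(x,y) in (('w2',(336,165)),('w3',proj(c,[.547,-.186,.06])[0].astype(int))):
    q=cv2.imread(f'pics/{f}.png'); z.append(cv2.resize(q[max(y-45,0):y+45,x-60:x+60],(400,300),interpolation=2)); print(x-60,max(y-45,0))
cv2.imwrite('pics/z3.png',np.hstack(z))
E
```

```text
6.3 [ 0.51162941 -0.04910697  0.24514219] [-3.13816021e+00 -9.28975971e-04  1.41094786e+00] 0.04685772716483809
[[318.83708153 293.4149379 ]]
276 120
258 248
```

View pics/z3.png

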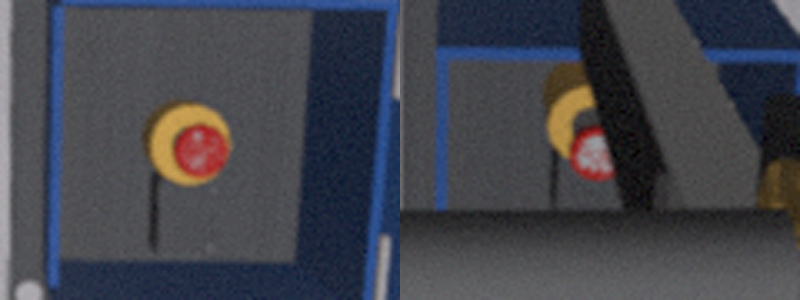

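```bash
python3 - <<'E'
from h import *
c=cam('wrist'); c2=dict(c); i=np.array(robot.camera_info('wrist')['T_tool_cam']); T=np.eye(4);T[:3,:3]=R.from_euler('xyz',[3.14076410,1.22936326e-04,1.40561541]).as_matrix();T[:3,3]=[0.45777624,-0.19092602,0.31827727]; c2['E']=T@i
for p in((317.1,294.2),(317.1,293.2),(317.1,295.2),(318,294.2)): print(tri(c,p,c2,(336.6,165.3)))
for z in(.056,.066,.076,.086): print(z,onz(c2,336.6,165.3,z).round(4),onz(c,317.1,294.2,z).round(4))
E
```

```text
(array([ 0.544494  , -0.18424892,  0.06955159]), np.float64(0.00025992396480667033))
(array([ 0.54494608, -0.18467816,  0.06649716]), np.float64(6.826790880540853e-05))
(array([ 0.54404858, -0.18382572,  0.07256144]), np.float64(0.0004487908500090283))
(array([ 0.54508646, -0.18445622,  0.06916457]), np.float64(0.0013246152361939517))
0.056 [ 0.5468 -0.1862  0.056 ] [ 0.5455 -0.192   0.056 ]
0.066 [ 0.545  -0.1847  0.066 ] [ 0.5448 -0.1863  0.066 ]
0.076 [ 0.5432 -0.1832  0.076 ] [ 0.5442 -0.1806  0.076 ]
0.086 [ 0.5414 -0.1818  0.086 ] [ 0.5436 -0.1749  0.086 ]
```

Pin head is at (0.5445, −0.185), about 70 mm high, in agreement with the box centre. Now the mallet.

Request:
{"method": "arm_command", "body": {"targets": [[-0.02,0.07,-0.05,0.45],[-0.02,0.14,-0.05,0.45],[-0.02,0.2,-0.05,0.45],[-0.03,0.28,-0.05,0.45],[-0.04,0.34,-0.05,0.45],[-0.04,0.38,-0.05,0.45],[-0.04,0.4,-0.05,0.45],[-0.04,0.409,-0.05,0.45]], "claw": 0.3}}

```text
time: 7.02
tool_pos: [0.4926, 0.1532, 0.2233]
ee_rot: [3.139, 0.001, 2.354]
wrist_force: [0.3, 0.2, 0.7]
width: 0.0658
finger_force: 0.0
```

Request:
{"method": "arm_command", "body": {"targets": [[0,0,-0.06,0.389],[0,0,-0.06,0.389],[0,0,-0.06,0.389],[0,0,-0.06,0.389],[0,0,-0.06,0.389],[0,0,-0.06,0.389],[0,0,-0.06,0.389],[0,0,-0.06,0.389]]}}

```text
time: 7.68
tool_pos: [0.4929, 0.1513, 0.1932]
ee_rot: [3.141, 0.002, -3.122]
wrist_force: [-0.4, -0.3, -0.1]
width: 0.0658
finger_force: 0.0
```

```bash
python3 - <<'E'
from h import *
o=robot.get_obs();print(o['time'],o['tool_pos'],np.degrees(o['ee_rot']),o['width'],o['joint_positions'])
c,im=snap('wrist','w4')
h=cv2.cvtColor(im,cv2.COLOR_RGB2HSV)
for n,lo,hi in(('wood',(8,60,90),(22,170,255)),('orange',(5,180,120),(18,255,255))):
  for k in cv2.findContours(cv2.inRange(h,lo,hi),0,1)[0]:
    if cv2.contourArea(k)>300: print(n,cv2.minAreaRect(k))
print(proj(c,[[.4917,.1556,.094],[.4437,.1547,.094],[.5437,.1574,.118]]))
E
```

```text
7.6833 [0.49289545 0.1512786  0.19323913] [ 1.79994105e+02  1.27189918e-01 -1.78860626e+02] 0.06581115751136864 [ 1.87977115e-01  1.14493152e-02  1.47393783e+00 -2.70880382e-04
  1.65399970e+00 -1.40272796e+00]
wood ((422.1943054199219, 330.5902404785156), (16.778379440307617, 58.08073425292969), 6.483073711395264)
wood ((505.5390930175781, 160.92906188964844), (83.48100280761719, 66.05072784423828), 17.571260452270508)
wood ((277.97528076171875, 183.54432678222656), (42.95564651489258, 113.97322845458984), 2.602562189102173)
orange ((277.0, 272.5), (53.0, 58.0), 90.0)
orange ((510.5, 36.0), (72.0, 87.0), 90.0)
[[274.99378268 208.30778113]
 [275.2464282  153.27375787]
 [275.98553261 274.58000416]]
```

View pics/w4.png

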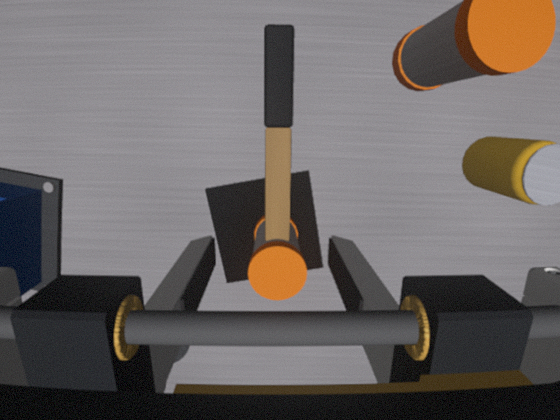

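The handle runs (280,30)–(278,240), about 2 mm to +y of my estimate, and the head is centred at (277,272). I correct for both, descend and grip.

Request:
{"method": "arm_command", "body": {"targets": [[-0.006,0.011,-0.04,0],[-0.006,0.011,-0.1,0],[-0.006,0.011,-0.16,0],[-0.006,0.011,-0.2,0],[-0.006,0.011,-0.23,0],[-0.006,0.011,-0.25,0],[-0.006,0.011,-0.263,0],[-0.006,0.011,-0.263,0]]}}

```text
time: 8.4
tool_pos: [0.488, 0.1575, 0.0598]
ee_rot: [-3.141, -0.002, -3.122]
wrist_force: [-0.2, 0.1, 0.2]
width: 0.0657
finger_force: 0.0
```

Request:
{"method": "arm_command", "body": {"targets": [[0,0,0,0],[0,0,0,0],[0,0,0,0],[0,0,0,0],[0,0,0,0],[0,0,0,0],[0,0,0,0],[0,0,0,0]], "claw": 1}}

```text
time: 9.07
tool_pos: [0.4882, 0.1576, 0.0609]
ee_rot: [-3.141, 0.0, -3.12]
wrist_force: [-0.9, -1.7, 0.7]
width: 0.0217
finger_force: 29.8
```

Request:
{"method": "arm_command", "body": {"targets": [[0,0,0.02,0],[0,0,0.06,0],[0,0,0.11,0],[0,-0.01,0.17,-0.01],[0,-0.04,0.22,-0.03],[0,-0.09,0.26,-0.05],[0,-0.15,0.28,-0.07],[0,-0.21,0.28,-0.086]]}}

```text
time: 9.73
tool_pos: [0.4888, 0.0526, 0.2036]
ee_rot: [3.14, 0.004, 2.983]
wrist_force: [0.7, -0.5, -6.4]
width: 0.0214
finger_force: 30.0
```

Request:
{"method": "arm_command", "body": {"targets": [[0,-0.06,0,0],[0.001,-0.13,0,0],[0.002,-0.2,0,0],[0.003,-0.27,0,0],[0.004,-0.34,0,0],[0.005,-0.4,0,0],[0.006,-0.44,0,0],[0.006,-0.458,0,0]]}}

```text
time: 10.4
tool_pos: [0.4899, -0.1784, 0.1992]
ee_rot: [3.142, -0.004, 2.979]
wrist_force: [-0.1, 0.8, -5.3]
width: 0.022
finger_force: 30.0
```

```bash
python3 - <<'E'
from h import *
o=robot.get_obs();print(o['time'],o['tool_pos'],np.degrees(o['ee_rot']),o['width'],o['finger_force'],o['wrist_force'],o['wrist_torque'])
c,w=snap('wrist','w5');cs,s=snap('side','s5');ct,t=snap('top','t5')
print(proj(cs,[.5445,-.1855,.07]),proj(ct,[.5445,-.1855,.07]),proj(c,[.5445,-.1855,.07]))
r=lambda a:cv2.resize(a,(400,300),interpolation=2)[:,:,::-1]
cv2.imwrite('pics/v5.png',np.vstack([np.hstack([r(w),r(s[90:240,190:390])]),np.hstack([r(t),r(t[130:250,310:470])])]))
E
```

```text
10.4 [ 0.48994581 -0.17844014  0.19918097] [179.99547348  -0.20850748 170.69603242] 0.021979487641579674 29.996923506259918 [-0.08108765  0.83059083 -5.28664838] [0.21406749 0.00746835 0.00197346]
[[290.80764974 185.32781843]] [[353.78907522 187.10170395]] [[272.29234404 255.62921534]]
```

View pics/v5.png

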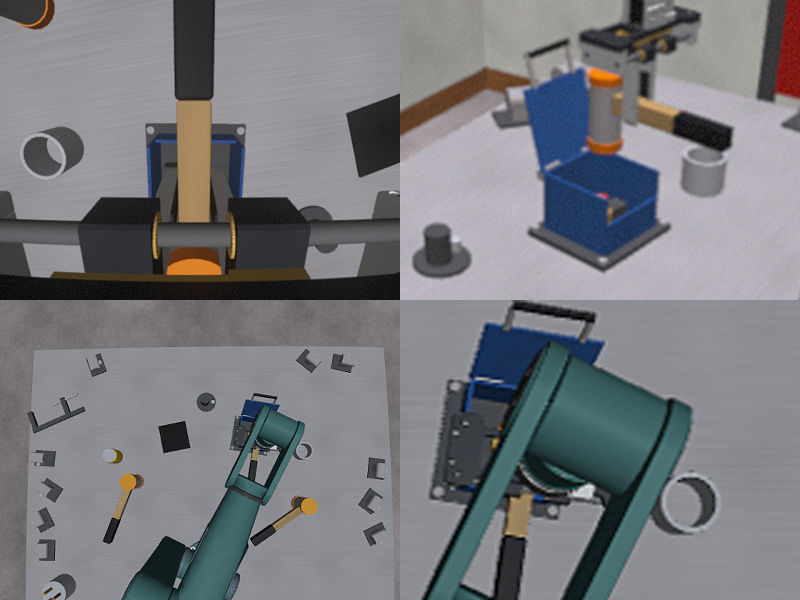

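Request:
{"method": "arm_command", "body": {"targets": [[0.002,0.004,-0.02,0],[0.002,0.004,-0.05,0],[0.002,0.004,-0.08,0],[0.002,0.004,-0.105,0],[0.002,0.004,-0.12,0],[0.002,0.004,-0.124,0],[0.002,0.004,-0.124,0]]}}

```text
time: 11.13
tool_pos: [0.4918, -0.1731, 0.1378]
ee_rot: [3.141, -0.002, 2.984]
wrist_force: [-1.3, 0.5, -5.4]
width: 0.0219
finger_force: 30.0
```

Request:
{"method": "arm_command", "body": {"targets": [[0,0,-0.004,0],[0,0,-0.008,0],[0,0,-0.008,0]]}}

```text
time: 11.38
tool_pos: [0.4924, -0.1741, 0.1351]
ee_rot: [-3.141, 0.001, 2.983]
wrist_force: [-1.0, 0.2, -5.0]
width: 0.0221
finger_force: 30.0
```

Request:
{"method": "arm_command", "body": {"targets": [[0,0,-0.004,0],[0,0,-0.006,0],[0,0,-0.006,0]]}}

```text
time: 11.63
tool_pos: [0.4921, -0.174, 0.1316]
ee_rot: [3.141, -0.0, 2.983]
wrist_force: [1.3, -0.1, -5.2]
width: 0.0216
finger_force: 30.0
```

Request:
{"method": "arm_command", "body": {"targets": [[0,-0.004,-0.002,0],[0,-0.004,-0.004,0],[0,-0.004,-0.004,0]]}}

```text
time: 11.88
tool_pos: [0.492, -0.1761, 0.1295]
ee_rot: [3.141, -0.0, 2.982]
wrist_force: [0.3, 0.6, -5.5]
width: 0.0217
finger_force: 30.0
```

Request:
{"method": "arm_command", "body": {"targets": [[0,0,-0.002,0],[0,0,-0.004,0],[0,0,-0.004,0]]}}

```text
time: 12.13
tool_pos: [0.492, -0.1759, 0.1274]
ee_rot: [3.141, -0.0, 2.983]
wrist_force: [-0.3, 0.9, -4.8]
width: 0.0215
finger_force: 30.0
```

Request:
{"method": "arm_command", "body": {"targets": [[0,0,-0.002,0],[0,0,-0.004,0],[0,0,-0.004,0]]}}

```text
time: 12.38
tool_pos: [0.492, -0.1759, 0.1254]
ee_rot: [3.141, -0.0, 2.983]
wrist_force: [-0.4, -0.3, -5.3]
width: 0.0219
finger_force: 30.0
```

Face is now about 70 mm up; I keep feeling downward.

Request:
{"method": "arm_command", "body": {"targets": [[0,0,-0.002,0],[0,0,-0.004,0],[0,0,-0.004,0]]}}

```text
time: 12.63
tool_pos: [0.492, -0.1759, 0.1234]
ee_rot: [3.141, -0.0, 2.983]
wrist_force: [-0.4, -0.3, -5.5]
width: 0.0219
finger_force: 30.0
```

Request:
{"method": "arm_command", "body": {"targets": [[0,0,-0.002,0],[0,0,-0.003,0],[0,0,-0.003,0]]}}

```text
time: 12.88
tool_pos: [0.4921, -0.176, 0.122]
ee_rot: [3.141, -0.0, 2.983]
wrist_force: [0.0, 0.2, -5.5]
width: 0.0218
finger_force: 30.0
```

Request:
{"method": "arm_command", "body": {"targets": [[0,0,-0.002,0],[0,0,-0.003,0],[0,0,-0.003,0]]}}

```text
time: 13.13
tool_pos: [0.4921, -0.176, 0.1205]
ee_rot: [3.141, -0.0, 2.983]
wrist_force: [-0.6, 0.2, -5.7]
width: 0.0215
finger_force: 30.0
```

Request:
{"method": "arm_command", "body": {"targets": [[0,0,-0.002,0],[0,0,-0.003,0],[0,0,-0.003,0]]}}

```text
time: 13.38
tool_pos: [0.4921, -0.176, 0.119]
ee_rot: [3.141, -0.0, 2.983]
wrist_force: [-0.4, 0.5, -5.1]
width: 0.0219
finger_force: 30.0
```

Request:
{"method": "arm_command", "body": {"targets": [[0,0,-0.002,0],[0,0,-0.003,0],[0,0,-0.003,0]]}}

```text
time: 13.63
tool_pos: [0.4922, -0.176, 0.1177]
ee_rot: [3.142, 0.0, 2.983]
wrist_force: [0.0, 0.6, -5.1]
width: 0.0219
finger_force: 30.0
```

Request:
{"method": "arm_command", "body": {"targets": [[0,0,-0.002,0],[0,0,-0.003,0],[0,0,-0.003,0]]}}

```text
time: 13.88
tool_pos: [0.4922, -0.1761, 0.1174]
ee_rot: [-3.141, 0.001, 2.983]
wrist_force: [-3.0, 0.7, 2.2]
width: 0.0219
finger_force: 30.0
```

Contact came at TCP z ≈ 0.1175, so the pin head stands about 62 mm up. Now a brisk blow: up 25 mm, then down quickly to about 16 mm past contact.

Request:
{"method": "arm_command", "body": {"targets": [[0,0,0.03,0],[0,0,0.053,0],[0,0,0.053,0],[0,0,0.023,0],[0,0,-0.007,0],[0,0,-0.029,0],[0,0,-0.029,0],[0,0,-0.029,0]]}}

```text
time: 14.55
tool_pos: [0.4916, -0.1757, 0.1008]
ee_rot: [3.141, -0.002, 2.983]
wrist_force: [0.3, 0.0, -5.6]
width: 0.0217
finger_force: 30.0
```

The force is back to the mallet's weight alone, so the pin seems home. I lift clear and check.

Request:
{"method": "arm_command", "body": {"targets": [[0,0,0.03,0],[0,0,0.08,0],[0,0,0.14,0],[0,0,0.18,0],[0,0,0.2,0],[-0.03,0.02,0.2,0],[-0.08,0.05,0.2,0],[-0.1,0.06,0.2,0]]}}

```text
time: 15.22
tool_pos: [0.4395, -0.1442, 0.2009]
ee_rot: [3.14, -0.004, 2.983]
wrist_force: [-0.0, 0.8, -6.6]
width: 0.0223
finger_force: 30.0
```

Request:
{"method": "arm_command", "body": {"targets": [[0,0.06,0,0.02],[0,0.13,0,0.04],[0,0.2,0,0.06],[0,0.27,0,0.086],[0,0.34,0,0.086],[0,0.4,0,0.086],[0,0.43,0,0.086],[0,0.44,0,0.086]]}}

```text
time: 15.88
tool_pos: [0.4412, 0.0766, 0.2008]
ee_rot: [3.14, -0.002, -3.116]
wrist_force: [-0.5, -1.3, -6.4]
width: 0.022
finger_force: 30.0
```

```bash
python3 - <<'E'
from h import *
o=robot.get_obs();print(o['time'],o['tool_pos'],np.degrees(o['ee_rot']),o['width'],o['finger_force'],o['wrist_force'])
c,w=snap('wrist','w6');cs,s=snap('side','s6');ct,t=snap('top','t6')
p=o['tool_pos']; y=o['ee_rot'][2]-np.pi; d=np.array([np.cos(y),np.sin(y),0])
hb=p+d*.0543+[0,0,-.055]; ht=hb+[0,0,.112]
print('expected side face/top',proj(cs,[hb,ht]))
print('pin up/down top view',proj(ct,[[.5445,-.1855,.0625],[.5445,-.1855,.045]]),proj(ct,[.5445,-.1855,.04]))
r=lambda a:cv2.resize(a,(400,300),interpolation=2)[:,:,::-1]
cv2.imwrite('pics/v6.png',np.vstack([np.hstack([r(w),r(s[90:240,140:340])]),np.hstack([r(t),r(t[170:206,330:378])])]))
E
```

```text
15.8833 [0.44117546 0.07661127 0.20083976] [ 1.79916923e+02 -1.18005906e-01 -1.78549400e+02] 0.02196522702076824 29.987822771072388 [-0.50153323 -1.33067289 -6.43318714]
expected side face/top [[253.54143771 208.92340734]
 [252.85291181 166.44319357]]
pin up/down top view [[353.42893509 187.4473244 ]
 [352.60461398 188.23838462]] [[352.37311597 188.46053508]]
```

View pics/v6.png

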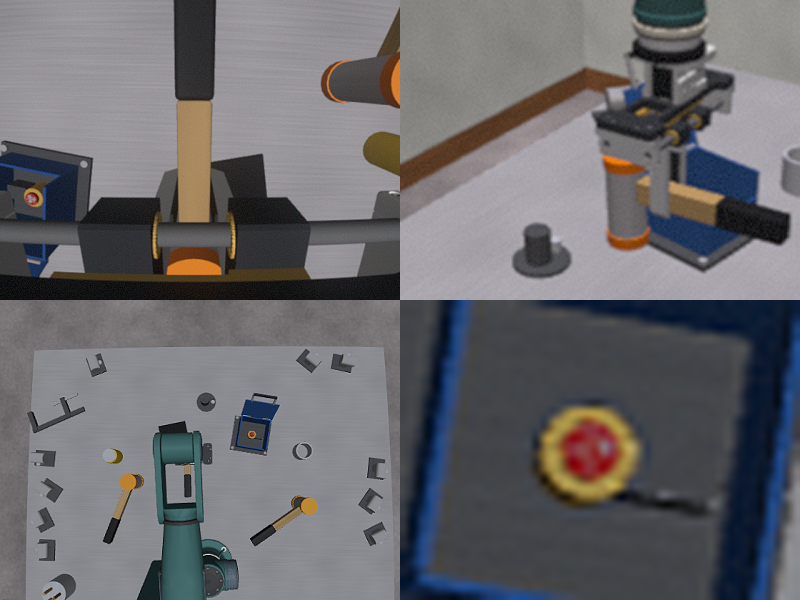

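The red head now sits centred within the collar (crop ~(590,450)), down at home, and the mallet hangs upright. I carry it to the mat and put it down.

Request:
{"method": "arm_command", "body": {"targets": [[0.03,0.03,0,0],[0.06,0.08,0,0],[0.09,0.13,-0.02,0],[0.094,0.148,-0.06,0],[0.094,0.148,-0.12,0],[0.094,0.148,-0.17,0],[0.094,0.148,-0.21,0],[0.094,0.148,-0.23,0]]}}

```text
time: 16.7
tool_pos: [0.4872, 0.1459, 0.0827]
ee_rot: [-3.14, -0.007, -3.123]
wrist_force: [-0.8, 0.2, -6.0]
width: 0.0218
finger_force: 30.0
```

Request:
{"method": "arm_command", "body": {"targets": [[0,0,-0.01,0],[0,0,-0.02,0],[0,0,-0.03,0],[0,0,-0.036,0],[0,0,-0.04,0],[0,0,-0.042,0],[0,0,-0.042,0],[0,0,-0.042,0]]}}

```text
time: 17.37
tool_pos: [0.4895, 0.1481, 0.0662]
ee_rot: [3.141, 0.001, -3.12]
wrist_force: [-0.4, -0.2, -5.2]
width: 0.0218
finger_force: 30.0
```

```bash
python3 - <<'E'
from h import *
o=robot.get_obs();print(o['time'],o['tool_pos'],np.degrees(o['ee_rot']),o['wrist_force'])
ct,t=snap('top','t7');cs,s=snap('side','s7')
im=cv2.imread('pics/w6.png');h=cv2.cvtColor(im,cv2.COLOR_BGR2HSV);m=cv2.inRange(h,(0,130,60),(6,255,255))|cv2.inRange(h,(170,130,60),(180,255,255))
c=cam('wrist');T=np.eye(4);T[:3,:3]=R.from_euler('xyz',[179.9169,-.118,-178.5494],degrees=True).as_matrix();T[:3,3]=[0.44117546,0.07661127,0.20083976];c['E']=T@np.array(robot.camera_info('wrist')['T_tool_cam'])
for k in cv2.findContours(m,0,1)[0]:
    if cv2.contourArea(k)>40:
        e=cv2.minAreaRect(k); print(e)
        for z in(.0625,.0525,.045,.04): print(z,onz(c,*e[0],z).round(4))
E
```

```text
17.3667 [0.4894638  0.14811778 0.06617771] [ 1.79986452e+02  5.11296011e-02 -1.78774368e+02] [-0.37654961 -0.16041214 -5.19680181]
((44.2499885559082, 277.7500305175781), (16.970561981201172, 14.849241256713867), 45.0)
0.0625 [ 0.5349 -0.1703  0.0625]
0.0525 [ 0.5401 -0.178   0.0525]
0.045 [ 0.544  -0.1837  0.045 ]
0.04 [ 0.5466 -0.1876  0.04  ]
```

The wrist ray puts the head at z ≈ 0.044, and 0.0625 − 0.0175 = 0.045, so it is home. Lowering the last 5 mm.

Request:
{"method": "arm_command", "body": {"targets": [[0,0,-0.003,0],[0,0,-0.006,0],[0,0,-0.009,0],[0,0,-0.01,0],[0,0,-0.01,0]]}}

```text
time: 17.88
tool_pos: [0.4892, 0.1482, 0.0629]
ee_rot: [3.141, 0.001, -3.12]
wrist_force: [-5.9, -0.6, 5.3]
width: 0.0218
finger_force: 30.0
```

Request:
{"method": "arm_command", "body": {"targets": [[0,0,-0.002,0],[0,0,-0.002,0]]}}

```text
time: 18.05
tool_pos: [0.4891, 0.1481, 0.0627]
ee_rot: [3.141, 0.001, -3.12]
wrist_force: [-7.5, -1.2, 7.8]
width: 0.0221
finger_force: 30.0
```

Request:
{"method": "arm_command", "body": {"targets": [[0,0,0,0],[0,0,0,0],[0,0,0,0],[0,0,0,0],[0,0,0,0],[0,0,0,0]], "claw": 0.3}}

```text
time: 18.55
tool_pos: [0.4893, 0.148, 0.0596]
ee_rot: [3.141, 0.0, -3.12]
wrist_force: [-0.1, -0.3, 0.6]
width: 0.0587
finger_force: 0.0
```

Request:
{"method": "arm_command", "body": {"targets": [[0,0,0.03,0],[0,0,0.08,0],[0,0,0.14,0],[0,0,0.22,0],[0,0,0.28,0],[-0.08,0,0.3,0],[-0.15,0,0.3,0],[-0.2,0,0.3,0]]}}

```text
time: 19.22
tool_pos: [0.388, 0.1481, 0.2109]
ee_rot: [3.141, 0.002, -3.12]
wrist_force: [0.7, -0.6, 0.9]
width: 0.0654
finger_force: 0.0
```

```bash
python3 - <<'E'
from h import *
o=robot.get_obs();print(o['time'],o['tool_pos'],o['wrist_force'],o['width'])
c,w=snap('wrist','w8');cs,s=snap('side','s8');ct,t=snap('top','t8')
r=lambda a:cv2.resize(a,(400,300),interpolation=2)[:,:,::-1]
cv2.imwrite('pics/v8.png',np.vstack([np.hstack([r(w),r(s[90:300,140:420])]),np.hstack([r(t),r(t[140:230,215:335+0])])]))
print(proj(cs,[[.543,.1485,.006],[.543,.1485,.118]]))
for n,im,b in(('side',s,(190,215,250,290)),('top',t,(215,165,260,210)),('wrist',w,(150,150,400,420))):
    h=cv2.cvtColor(im,cv2.COLOR_RGB2HSV);m=cv2.inRange(h,(5,180,120),(18,255,255))[b[1]:b[3],b[0]:b[2]]
    for k in cv2.findContours(m,0,1)[0]:
        if cv2.contourArea(k)>30: x,y,ww,hh=cv2.boundingRect(k); p=(b[0]+x+ww/2,b[1]+y+hh/2); print(n,p,ww,hh, onz(ct,*p,.118) if n=='top' else onz(c,*p,.118) if n=='wrist' else '')
E
```

```text
19.2167 [0.38804212 0.14812995 0.21094201] [ 0.74986387 -0.61294855  0.87269473] 0.06542305676972522
[[222.34644468 263.94829418]
 [219.73358892 226.68362866]]
side (241.0, 284.5) 18 11 
side (222.5, 265.5) 21 11 
side (219.5, 230.0) 21 16 
top (238.5, 186.5) 19 17 [0.54125119 0.14800134 0.118     ]
wrist (269.5, 363.5) 49 35 [0.54480556 0.1509222  0.118     ]
```

View pics/v8.png

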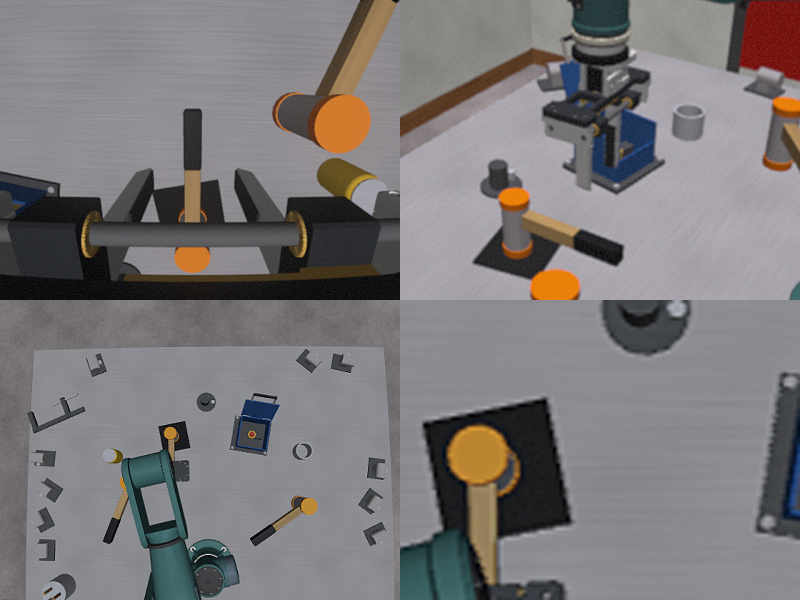

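The mallet stands upright on the mat (head near the mat's centre, crop ~(478,455)). The cover is open, the pin is down, the bystanders are in place and the arm is clear, so I hand in.

```bash
python3 -c "
from bench import robot
print(robot.close_job())"
```

```text
the job is handed in; nothing more can be done
None
```

Job handed in at about 19 s: the cover rests open, one blow drove the pin home and it stayed down, and the mallet stands upright near the centre of its mat; nothing else was moved, and no verdict was returned.

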